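# Spindle a clean filter cartridge and hang it in the dock

## Task

Pick up the spindle by its orange handle and thread it through the bore of the green-and-white filter cartridge in the cradle, pushing on until the yellow stop holds the cartridge and it is pressed home, firmly but gently, against the black collar. Lift it out on the spindle and hang the loaded spindle level in the blue dock: down into the open entries, over the yellow ridges, under the lips into the pockets, and let go. Never touch the cartridge with the gripper or drop it, force nothing, and leave the other things alone.

Things in the scene. Friction and masses are not known exactly. Their poses are not given: they have to be found in the camera images.
- spindle: Spindle, 120 g. Origin on the rod axis at mid-handle; +x runs along the rod to the tip, z up as it lies. Along x in mm: orange handle -26 to 26 (18 wide, 28 tall), steel neck of 12 diameter to 56, black collar of 28 diameter to 62, rod of 12 diameter to 132, nose tapering to 5 diameter at 140. Lies level in the rest's open notches, axis 40 mm above the counter; lifts straight up.
- tip (a point): The tip of the spindle's nose, 140 mm along +x from the spindle's origin.
- rest: Grey fixed rest of the spindle: base 6 mm high, two notched blocks 8 mm thick, 36 mm wide, 42 mm high at 41 and 122 mm along its +x (under the neck and the rod's far end). Origin on the counter below the spindle's origin.
- cartridge: Filter cartridge, white with green end flanges, 44 mm long, 50 mm diameter, through bore 16 mm, about 100 g. Origin at its centre, x along the bore. Lies loose on the cradle's centre line, bore level, 36 mm above the counter. Pushed along +x it slides 4 to 26 mm to the cradle's stop. Pressed home, its centre is 84 mm along the spindle's +x.
- cradle: Grey fixed V trough along its x, from x = -42 to 52 mm, 70 mm wide, 26 mm high. Origin on the counter. A yellow stop 25 mm high, backing the cartridge's lower edge, is clamped in the trough at an unmeasured place: its face is at x = 28 to 40 mm and must be felt for; it does not yield. The rod passes over it. The spindle enters from the -x end, pointing to +x.
- dock: Fixed dock: aluminium base 120 by 104 by 8 mm, origin on the counter below its centre. Four posts carry a blue carriage of two slotted cheeks, clamped at an unmeasured height: its runners, which bear the rod, lie 45 to 75 mm above the counter and must be felt for; they do not yield. The spindle hangs along the dock's +x, its origin near x = -82 mm.
- larynx: Blue laryngoscope handle lying on the counter, 120 mm long, 28 mm thick. Leave alone.
- cone1: Clear oxygen mask cone, mouth down, 84 mm wide, 66 mm high. Leave alone.
- cone2: The other clear oxygen mask cone, same size. Leave alone.
- oximeter: White pulse oximeter clip, 60 by 34 by 30 mm. Leave alone.
- spare: Spare cartridge, grey and black, standing on end, 50 mm diameter, 44 mm high; origin at its centre. Not the one to hang; leave alone.
- sharps: Squat orange sharps tub with yellow snap cap, 128 mm diameter, 117 mm high. Leave alone.
- near_cheek (a point): Point of the dock at x = -40.5, y = 0, 45 mm above the counter, at the near cheek (6 mm thick), which takes the spindle's neck. Each cheek along the dock's y in mm: guard -44 to -38 (14 above the runner), open entry -38 to 0, round yellow ridge at 0 (3 above the runner), pocket from the ridge to the end wall at 20.
- far_cheek (a point): Point of the dock at x = 40.5, y = 0, 45 mm above the counter, at the far cheek, like the near one, which takes the rod beyond the cartridge. In both, a lip from y = 0 to 32 mm covers the pocket, underside 18 and top 40 mm above the runner. In the pocket the rod's axis lies at y = 8 to 14 mm, 6 mm above the runner.
Things that resemble listed ones, but are neither listed nor needed, are in the scene too. Of the things like the spindle, leave any that is turquoise; of the rest the smaller one is meant. What is shaped like the dock but red is not meant.

How it is judged:
On the way, in this order (a step that is already met when the one before it is completed fails the run):
1. the cartridge, held by the stop in the cradle, is pressed home against the collar (over 2 N) (x of cartridge in the frame of spindle between 0.08 and 0.087 m and angle between the x axis of cartridge and the x axis of spindle, either way round below 0.15 rad and horizontal distance between cartridge and cradle below 0.04 m and height (world z) of cartridge below 0.042 m and y of cartridge in the frame of spindle between -0.006 and 0.006 m and z of cartridge in the frame of spindle between -0.006 and 0.006 m and contact force between spindle and cartridge above 2 N), for 0.1 s.
2. the cartridge is lifted out of the cradle, hanging on the spindle (height (world z) of cartridge above 0.065 m and contact force between cartridge and cradle below 0.02 N and contact force between cartridge and spindle above 0.2 N), for 0.2 s.
At the end, for the whole second after the job is handed in: The spindle is released and rests level (2 degrees) on the dock, its rod in both pockets (5 to 17 mm along the dock's y), its origin 70 to 94 mm from the dock's centre; the cartridge hangs on the rod, its centre 80 to 100 mm from the spindle's origin; all at rest (x of spindle in the frame of dock between -0.094 and -0.07 m and y of spindle in the frame of dock between 0.005 and 0.017 m and y of tip in the frame of dock between 0.005 and 0.017 m and height (world z) of spindle between 0.048 and 0.084 m and angle between spindle's own x axis and vertical between 1.535 and 1.607 rad and contact force between spindle and dock above 0.5 N and x of cartridge in the frame of spindle between 0.08 and 0.1 m and angle between the x axis of cartridge and the x axis of spindle, either way round below 0.2 rad and linear speed of spindle below 0.02 m/s and linear speed of cartridge below 0.03 m/s and y of cartridge in the frame of spindle between -0.006 and 0.006 m and z of cartridge in the frame of spindle between -0.006 and 0.006 m); the robot touches nothing.
It fails at once if the cartridge is touched by the gripper or arm (contact force between cartridge and the fingers above 0.3 N or contact force between cartridge and the arm above 0.3 N).
It fails at once if the cartridge is dropped on the counter (height (world z) of cartridge below 0.03 m).
It fails at once if the spindle is forced against the cartridge (over 25 N) (contact force between spindle and cartridge above 25 N).
It fails at once if the spindle is forced against the dock (over 25 N) (contact force between spindle and dock above 25 N).
It fails at once if a bystander is moved by more than 15 mm (distance of any of larynx, cone1, cone2, oximeter, spare, sharps from where it was at the start of the episode above 0.015 m).
It also fails if it takes over 72 s, if anything falls off the work surface, if the arm or the gripper's body presses on something with over 40 N, if the wrist force passes 120 N, or if a joint passes its speed limit or range.

## Robot

A 6-joint arm with a two-finger parallel gripper is mounted at the origin on the work surface. World frame = base frame: x ahead of the robot, y to its left, z up, the work surface at z = 0. Lengths are in m, angles in rad, forces in N, time in s.
With the tool pointing down it reaches from about 0.3 to 0.875 m from the base axis. Payload 6.4 kg.
Tool frame: the origin (TCP) lies between the finger pads; the fingertips stand 25 mm ahead of it and the grasp point (between the pads) lies 6 mm ahead of it; z points along the fingers, y is the line along which they close (so a half turn about z gives the same grasp; the last joint's range is limited). The gripper opens to 85 mm and grips with 20 to 120 N. Pads are 22 mm wide; open, the fingers measure 114 mm over their backs; the gripper's body (76 mm by 85 mm) begins 54 mm behind the grasp point. The pads swing forward as they close: fully open they stand 13 mm farther back than shut.
Start: joints at [0.994, 0.181, 1.607, -0, 1.354, -0.206], TCP at [0.208, 0.536, 0.219] pointing down, gripper open.
Joint ranges: [-2.99, 2.99], [-0.89, 2.07], [0.3, 2.58], [-1.14, 4.28], [0, 2.63], [-3.12, 3.12]. Speed limits (rad/s): [2.57, 2.57, 3.01, 3.14, 3.14, 3.14].

## Interface

Orientations are given as a unit quaternion [w, x, y, z].
In Python, from bench import ctrl gives the robot as it stands.
- The arm moves only by the tool servo_tool, never from a script. Its argument "series" is text: rows parted by semicolons, each of 7 numbers parted by spaces: the gripper command: -1 is fully open, 1 is shut, values between are in proportion, then the shift along the tool's x, y, z in m, then the turn, a rotation vector about the tool's x, y, z in degrees. A call has 1 to 12 rows; each row is the pose to reach, as a shift and turn from the pose commanded when the call began, along the tool's axes at that moment; what a row does not reach only later rows make up. A row lasts 1/12 s, in which the tool goes at most 41.7 mm and 7.16 degrees, less where a joint would pass 70% of its speed; a pose out of reach is approached as far as the arm can. A call with a gripper value outside its range is refused whole. The fingers move at their own pace and stop on an object; the grip force is fixed at half the most. Time passes only in rows, so rows that repeat a pose let the fingers close. It gives the time, the measured TCP pose, the force, the opening and the grip force at its end, in the units of the state.
- ctrl.get_obs(): the state, without advancing time (a new reading comes with each control period).
- ctrl.camera(name): name is "side" or "top"; returns a dict with "img" (400x640x3 uint8, red, green, blue), "z_map" (400x640 float32, m along the optical axis (not along the pixel's ray), 0 where there is no reading), "fovy" (degrees; the focal length in pixels is half the picture's height over the tangent of half this angle, whatever the lens; pixels are square), "cx", "cy" (the principal point, pixels), "k1" (the pictures are not rectified: a ray, as slopes to the right and down, at radius r is drawn at 1 + k1 r^2 times it, then the intrinsics apply), "extrinsics" (4x4, takes a point from camera to world coordinates). Camera axes: x right, y down, z forward; pixel columns grow to the right and rows downward; lengths in m; the calibration is good to about 2 mm. A picture is of the moment at which its call begins.
- ctrl.hand_in(): hands the job in; it is judged then, once.
The state is a dict: "time_s": time; "q": joint angles; "dq": joint speeds; "joint_efforts": joint torques, N m; "eef_pos": TCP position; "eef_rot": TCP orientation; "wrist_force": force on the tool from outside, world axes, zero at the start; "torque": the same for the moment, N m; "opening": opening from 0.0 (shut) to 1.0 (fully open); "grasp_force": force on a finger pad.
Only numpy, scipy, OpenCV 4.12 (cv2) and the standard library are available. Lean on these libraries where they do the work, as an engineer would, in place of code of your own. Each camera call takes 0.05 s, during which the arm holds its last target. There are 200 camera calls.

## Working session

There is one attempt and no reset: what is moved stays moved. The work goes in short steps, Python scripts to look and compute and a tool call to move; the robot and the scene stay as the last step left them, time stands still between calls to the robot, and variables do not carry over. Pictures are saved under pics/ and viewed, at most 10 in all, crops included, and the job is handed in when it is done.

Besides the shell and the picture viewer there is one more tool, called after "Call:" as a command line: name --argument value ..., lists and objects as JSON in quotes. servo_tool: Moves the arm, as the interface text tells. Its arguments: {"type":"object","properties":{"series":{"type":"string"}},"required":["series"]}

```bash
mkdir -p pics; cat > h.py <<'E'
import numpy as np, cv2, pickle
from bench import ctrl
def snap(name):
    c=ctrl.camera(name); pickle.dump(c,open(f'{name}.pkl','wb')); return c
def load(name): return pickle.load(open(f'{name}.pkl','rb'))
def K(c):
    h,w=c['img'].shape[:2]; f=h/2/np.tan(np.radians(c['fovy'])/2)
    return np.array([[f,0,c['cx']],[0,f,c['cy']],[0,0,1.]]),np.array([c['k1'],0,0,0,0.])
def rays(c,uv):
    k,d=K(c); p=cv2.undistortPoints(np.array(uv,float).reshape(-1,1,2),k,d).reshape(-1,2)
    return np.c_[p,np.ones(len(p))]
def onplane(c,uv,z):
    E=np.array(c['extrinsics']); r=rays(c,uv)@E[:3,:3].T; o=E[:3,3]
    return o+r*((z-o[2])/r[:,2])[:,None]
def bydepth(c,uv):
    E=np.array(c['extrinsics']); uv=np.array(uv).reshape(-1,2)
    d=np.array([c['z_map'][int(round(v)),int(round(u))] for u,v in uv])
    return (rays(c,uv)*d[:,None])@E[:3,:3].T+E[:3,3]
def cloud(c):
    h,w=c['z_map'].shape; u,v=np.meshgrid(np.arange(w),np.arange(h))
    E=np.array(c['extrinsics']); P=(rays(c,np.c_[u.ravel(),v.ravel()])*c['z_map'].reshape(-1,1))@E[:3,:3].T+E[:3,3]
    return P.reshape(h,w,3)
def proj(c,P):
    E=np.linalg.inv(np.array(c['extrinsics'])); k,d=K(c)
    return cv2.projectPoints(np.array(P,float).reshape(-1,1,3),cv2.Rodrigues(E[:3,:3])[0],E[:3,3],k,d)[0].reshape(-1,2)
def save(img,f,s=1.25): cv2.imwrite('pics/'+f,cv2.resize(img[:,:,::-1],None,fx=s,fy=s,interpolation=cv2.INTER_CUBIC))
E
python3 - <<'E'
from h import *
for n in ('top','side'):
    c=snap(n); save(c['img'],n+'1.png'); print(n,c['fovy'],c['cx'],c['cy'],c['k1'],np.array(c['extrinsics']).round(3).tolist())
print(ctrl.get_obs())
E
```

```text
top 48.245712094177776 317.7944660062472 196.20395482136348 0.03199978827862406 [[0.009, -0.998, 0.063, 0.465], [-1.0, -0.009, 0.003, 0.07], [-0.002, -0.063, -0.998, 1.149], [0.0, 0.0, 0.0, 1.0]]
side 49.03930861531313 316.2516470193149 196.2346162976644 -0.12442787497322386 [[0.992, -0.103, 0.078, 0.461], [-0.129, -0.742, 0.657, -0.747], [-0.01, -0.662, -0.75, 0.969], [0.0, 0.0, 0.0, 1.0]]
{'time_s': 0.1, 'q': array([ 9.93714793e-01,  1.81500618e-01,  1.60789927e+00,  1.20024685e-05,
        1.35380467e+00, -2.06285636e-01]), 'dq': array([-1.02804957e-03, -1.17373953e-03, -2.50358520e-03,  9.99154282e-05,
        5.76508402e-04, -1.79823595e-03]), 'joint_efforts': array([ 5.61821480e-05, -4.45880985e+01, -3.52238166e+01, -2.34260415e-04,
        4.08624241e-03,  3.20646711e-05]), 'eef_pos': array([0.20804098, 0.5354928 , 0.21825944]), 'eef_rot': array([-3.13083652e-04,  1.84338892e-01,  9.82862413e-01, -7.42677990e-04]), 'wrist_force': array([-0.18207073,  0.09226827,  0.81301308]), 'torque': array([-0.00966616, -0.01443103, -0.01160471]), 'grasp_force': 0.0, 'opening': 1.0022548019664221}
```

View pics/top1.png

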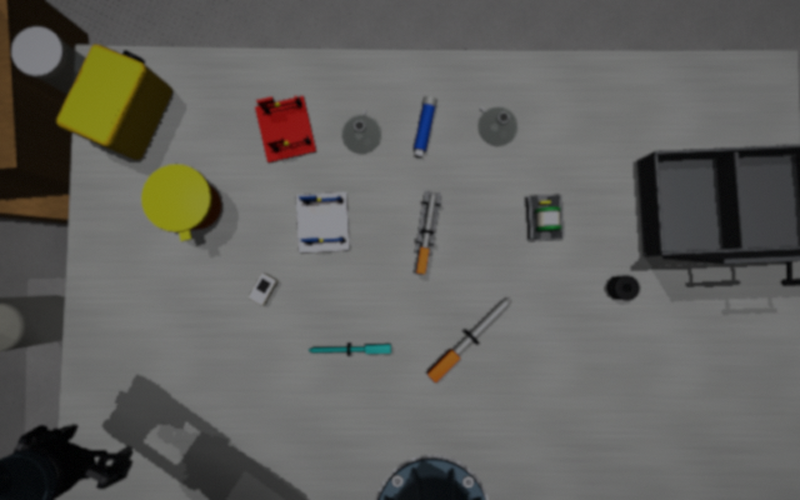

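View pics/side1.png

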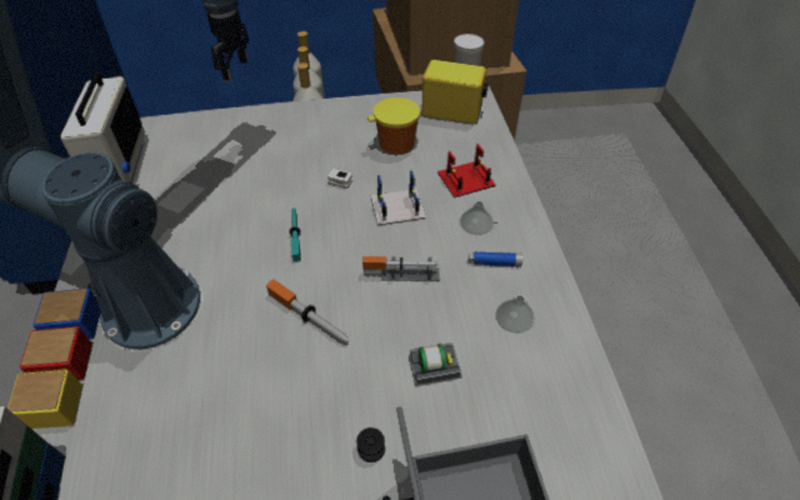

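Top view: the spindle in its rest is at about (427,232)/1.25 with the handle at the bottom. The cradle is at (544,218)/1.25 and the white/blue dock at (322,222)/1.25. The larger orange tool lying loose is a decoy. Next I'll enlarge these three.

```bash
python3 - <<'E'
from h import *
T=load('top');S=load('side')
def tile(c,u,v,w=66,h=75):
    u0,v0=int(u-w/2),int(v-h/2); print(u0,v0)
    return cv2.resize(c['img'][v0:v0+h,u0:u0+w],None,fx=4,fy=4,interpolation=cv2.INTER_CUBIC)
r1=np.hstack([tile(T,342,187),tile(T,435,174),tile(T,258,178)])
r2=np.hstack([tile(S,321,214),tile(S,348,290),tile(S,318,160)])
im=cv2.convertScaleAbs(np.vstack([r1,r2]),alpha=1.3)
save(im,'crops.png',1)
for n,p in (('handle',(337,208)),('cart',(438,174)),('plate',(258,180)),('rodmid',(343,172))): print(n,bydepth(T,[p]).round(4))
P=cloud(T); print(np.isfinite(P).all(), (T['z_map']==0).mean())
# orange handle
hsv=cv2.cvtColor(T['img'],cv2.COLOR_RGB2HSV)
m=(hsv[...,0]<20)&(hsv[...,1]>130)&(hsv[...,2]>60); 
m[:,:325]=0;m[:,355:]=0;m[:190]=0;m[225:]=0
v,u=np.nonzero(m); print(len(u),u.mean(),v.mean(),P[v,u].mean(0).round(4),P[v,u].std(0).round(4))
E
```

```text
309 149
402 136
225 140
288 176
315 252
285 122
handle [[0.5047 0.0258 0.0559]]
cart [[ 0.5902 -0.2209  0.057 ]]
plate [[0.5763 0.2265 0.0103]]
rodmid [[0.5949 0.0109 0.0428]]
True 0.0039609375
152 337.6118421052632 208.10526315789474 [0.5045 0.0242 0.0546] [0.0144 0.0055 0.0023]
```

View pics/crops.png

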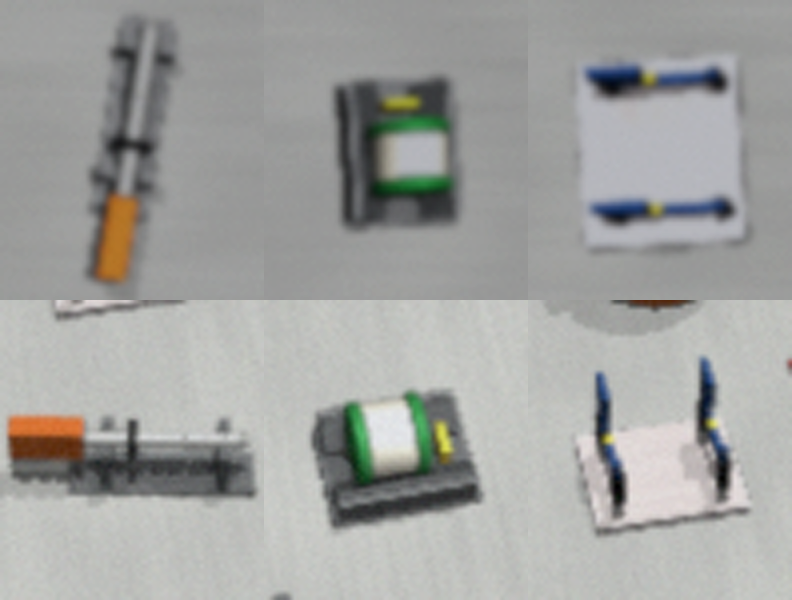

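Crops show: handle centre at top-px (337.9,208.1), nose at (346,154), and the cartridge with its yellow stop on the +x side. The dock's yellow ridges are at tile (650,78) and (656,209), with the tall lips on the left, which is +y. So spindle, cradle and dock axes all run roughly along world +x. Now the numbers.

```bash
cat > m.py <<'E'
from h import *
def blob(c,lo,hi,box,minS=110,minV=50):
    hsv=cv2.cvtColor(c['img'],cv2.COLOR_RGB2HSV).astype(int); u0,v0,u1,v1=box
    m=(hsv[...,0]>=lo)&(hsv[...,0]<=hi)&(hsv[...,1]>minS)&(hsv[...,2]>minV)
    v,u=np.nonzero(m[v0:v1,u0:u1]); return np.c_[u+u0,v+v0]
def tri(A,a,B,b):
    M=np.zeros((3,3));y=np.zeros(3)
    for c,p in((A,a),(B,b)):
        E=np.array(c['extrinsics']); r=E[:3,:3]@rays(c,[p])[0]; r/=np.linalg.norm(r); Q=np.eye(3)-np.outer(r,r); M+=Q; y+=Q@E[:3,3]
    return np.linalg.solve(M,y)
E
python3 - <<'E'
from m import *
T=load('top');S=load('side')
off=lambda o,ps:[(o[0]+x/4-.375,o[1]+y/4-.375) for x,y in ps]
print('handle corners z54\n',onplane(T,off((309,149),[(110,195),(139,198),(125,282),(95,278)]),.054).round(4))
print('axis: handle c, collar, tip\n',onplane(T,off((309,149),[(117,238),(130,146),(149,22)]),.040).round(4))
print('handle c z54',onplane(T,off((309,149),[(117,238)]),.054).round(4))
print('side tip',onplane(S,off((288,176),[(247,139)]),.040).round(4),'handle top face c',onplane(S,off((288,176),[(46,127)]),.054).round(4))
print('cradle corners z26\n',onplane(T,off((402,136),[(340-264,85),(448-264,80),(458-264,220),(350-264,225)]),.026).round(4))
g=blob(T,40,85,(402,136,468,211)); print('green top',len(g))
r=cv2.minAreaRect(g.astype(np.float32)); print('rect',r, onplane(T,[r[0]],.055), onplane(T,cv2.boxPoints(r),.05).round(4))
for c,bx in((T,(402,136,468,211)),(S,(315,252,381,327))):
    y=blob(c,22,34,bx); print('stop',len(y),y.mean(0),onplane(c,[y.mean(0)],.025).round(4))
print('plate z8\n',onplane(T,off((225,140),[(578-528,60),(738-528,55),(747-528,242),(588-528,248)]),.008).round(4))
ty=blob(T,22,34,(225,140,291,215)); sy=blob(S,22,34,(285,122,351,197))
tc=cv2.kmeans(ty.astype(np.float32),2,None,(3,50,.01),5,2)[2]; sc=cv2.kmeans(sy.astype(np.float32),2,None,(3,50,.01),5,2)[2]
tc=tc[tc[:,1].argsort()]; sc=sc[(-sc[:,0]).argsort()]; print('ridges px',tc,sc)
for a,b in zip(tc,sc): print('ridge far/near tri',tri(T,a,S,b).round(4),'depthT',bydepth(T,[a]).round(4),'depthS',bydepth(S,[b]).round(4))
E
```

```text
handle corners z54
 [[0.5308 0.028  0.054 ]
 [0.5291 0.0102 0.054 ]
 [0.4776 0.0185 0.054 ]
 [0.4799 0.0369 0.054 ]]
axis: handle c, collar, tip
 [[0.505  0.023  0.04  ]
 [0.5624 0.0152 0.04  ]
 [0.6402 0.0038 0.04  ]]
handle c z54 [[0.5045 0.0236 0.054 ]]
side tip [[0.6412 0.0033 0.04  ]] handle top face c [[0.5048 0.0213 0.054 ]]
cradle corners z26
 [[ 0.6369 -0.1858  0.026 ]
 [ 0.6405 -0.2536  0.026 ]
 [ 0.552  -0.2591  0.026 ]
 [ 0.5483 -0.1916  0.026 ]]
green top 87
rect ((439.0088806152344, 174.1327667236328), (18.35924530029297, 17.02886390686035), 86.18592071533203) [[ 0.59008562 -0.22388345  0.055     ]] [[ 0.6118 -0.203   0.05  ]
 [ 0.6149 -0.2448  0.05  ]
 [ 0.5696 -0.2474  0.05  ]
 [ 0.5664 -0.2057  0.05  ]]
stop 31 [436.03225806 161.70967742] [[ 0.625  -0.2247  0.025 ]]
stop 29 [359.27586207 287.44827586] [[ 0.6248 -0.2281  0.025 ]]
plate z8
 [[0.6416 0.2815 0.008 ]
 [0.6457 0.1788 0.008 ]
 [0.5253 0.1713 0.008 ]
 [0.5206 0.2728 0.008 ]]
ridges px [[254.2     159.6    ]
 [256.33334 192.33334]] [[329.6667  152.33334]
 [303.80002 156.40001]]
ridge far/near tri [0.6219 0.2313 0.0499] depthT [[0.6219 0.2301 0.0579]] depthS [[0.6203 0.2282 0.0527]]
ridge far/near tri [0.541  0.2247 0.0495] depthT [[0.5418 0.2245 0.0511]] depthS [[0.5402 0.2259 0.0484]]
```

```bash
cat > go.py <<'E'
# usage: go.py x y z yaw  -> shift/turn in tool axes; yaw = heading of the held spindle (tool y at yaw+90)
import sys,numpy as np
from scipy.spatial.transform import Rotation as R
from bench import ctrl
def plan(x,y,z,yaw):
    o=ctrl.get_obs(); w,a,b,c=o['eef_rot']; r=R.from_quat([a,b,c,w]); p=np.array(o['eef_pos'])
    t=np.radians(yaw); X=np.array([-np.cos(t),-np.sin(t),0]); Y=np.array([-np.sin(t),np.cos(t),0]); Z=np.array([0,0,-1.])
    g=R.from_matrix(np.c_[X,Y,Z])
    print('now',p.round(4),'shift',r.inv().apply(np.array([x,y,z])-p).round(4),'turn',(r.inv()*g).as_rotvec(degrees=True).round(2),'F',np.round(o['wrist_force'],2),'t',o['time_s'])
if __name__=='__main__': plan(*map(float,sys.argv[1:5]))
E
python3 go.py .5045 .0228 .13 -8.1
```

```text
now [0.208  0.5355 0.2183] shift [-0.4621 -0.3703  0.0887] turn [ -0.09  -0.03 -13.15] F [-0.18  0.09  0.81] t 0.1
```

Call:
servo_tool --series "-1 -0.04 -0.03 0 0 0 -2;-1 -0.462 -0.37 0.088 0 0 -13.2;-1 -0.462 -0.37 0.088 0 0 -13.2;-1 -0.462 -0.37 0.088 0 0 -13.2;-1 -0.462 -0.37 0.088 0 0 -13.2;-1 -0.462 -0.37 0.088 0 0 -13.2;-1 -0.462 -0.37 0.088 0 0 -13.2;-1 -0.462 -0.37 0.088 0 0 -13.2;-1 -0.462 -0.37 0.088 0 0 -13.2;-1 -0.462 -0.37 0.088 0 0 -13.2;-1 -0.462 -0.37 0.088 0 0 -13.2;-1 -0.462 -0.37 0.088 0 0 -13.2"

```text
time_s: 1.1
eef_pos: [0.455, 0.109, 0.1468]
eef_rot: [-0.0, 0.07, 0.998, 0.0]
wrist_force: [0.6, 0.8, -0.9]
opening: 1.001
grasp_force: 0.0
```

```bash
python3 go.py .5045 .0228 .13 -8.1
```

```text
now [0.455  0.109  0.1468] shift [-0.0611 -0.0784  0.0168] turn [ 0.01 -0.    0.05] F [ 0.64  0.79 -0.85] t 1.1
```

Call:
servo_tool --series "-1 -0.061 -0.078 0.017 0 0 0;-1 -0.061 -0.078 0.017 0 0 0;-1 -0.061 -0.078 0.017 0 0 0;-1 -0.061 -0.078 0.017 0 0 0;-1 -0.061 -0.078 0.017 0 0 0;-1 -0.061 -0.078 0.017 0 0 0"

```text
time_s: 1.6
eef_pos: [0.5034, 0.0259, 0.1299]
eef_rot: [-0.001, 0.07, 0.998, 0.0]
wrist_force: [0.5, 0.6, -0.9]
opening: 1.0
grasp_force: 0.0
```

```bash
python3 go.py .5045 .0228 .046 -8.1; python3 - <<'E'
from m import *
T=snap('top');S=snap('side')
a=cv2.resize(T['img'][140:240,300:380],None,fx=5,fy=5,interpolation=3);b=cv2.resize(S['img'][150:250,280:360],None,fx=5,fy=5,interpolation=3)
save(cv2.convertScaleAbs(np.hstack([a,b]),alpha=1.3),'grasp.png',1)
E
```

```text
now [0.5034 0.0259 0.1299] shift [-0.0017 -0.003   0.0839] turn [ 0.02 -0.07  0.06] F [ 0.52  0.58 -0.87] t 1.6
```

View pics/grasp.png

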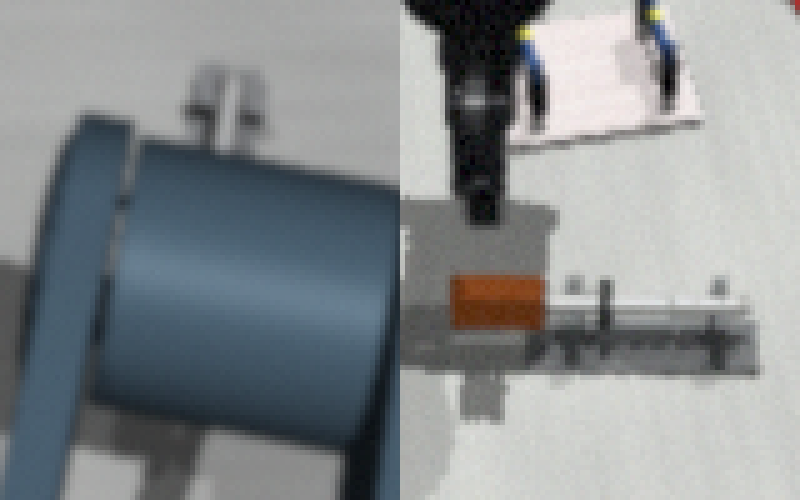

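The side view shows the fingers right above the handle's middle (480,300 in the crop); the top view is hidden by the arm. Descending.

Call:
servo_tool --series "-1 -0.002 -0.003 0.03 0 0 0;-1 -0.002 -0.003 0.06 0 0 0;-1 -0.002 -0.003 0.08 0 0 0;-1 -0.002 -0.003 0.084 0 0 0;-1 -0.002 -0.003 0.084 0 0 0;-1 -0.002 -0.003 0.084 0 0 0"

```text
time_s: 2.2
eef_pos: [0.5063, 0.0225, 0.0473]
eef_rot: [0.001, 0.07, 0.998, -0.0]
wrist_force: [1.1, -0.7, 0.2]
opening: 0.999
grasp_force: 0.0
```

```bash
python3 go.py .5045 .0228 .046 -8.1
```

```text
now [0.5063 0.0225 0.0473] shift [0.0018 0.     0.0013] turn [-0.    0.07  0.13] F [ 1.09 -0.66  0.22] t 2.2
```

Call:
servo_tool --series "-1 0.002 0 0.001 0 0 0;-1 0.002 0 0.001 0 0 0;0.3 0.002 0 0.001 0 0 0;0.5 0.002 0 0.001 0 0 0;0.6 0.002 0 0.001 0 0 0;0.8 0.002 0 0.001 0 0 0;1 0.002 0 0.001 0 0 0;1 0.002 0 0.001 0 0 0;1 0.002 0 0.001 0 0 0;1 0.002 0 0.001 0 0 0;1 0.002 0 0.001 0 0 0;1 0.002 0 0.001 0 0 0"

```text
time_s: 3.2
eef_pos: [0.5037, 0.0222, 0.0452]
eef_rot: [-0.0, 0.07, 0.998, 0.0]
wrist_force: [0.6, -0.0, 0.2]
opening: -0.004
grasp_force: 0.0
```

```bash
python3 go.py .5045 .0228 .046 -8.1
```

```text
now [0.5037 0.0222 0.0452] shift [-0.0007  0.0007 -0.0008] turn [ 0.   -0.    0.05] F [ 0.63 -0.03  0.25] t 3.2
```

The gripper shut on nothing, so I need a look.

```bash
python3 - <<'E'
from m import *
T=snap('top');S=snap('side')
b=cv2.resize(S['img'][130:250,240:370],None,fx=5,fy=5,interpolation=3)
save(cv2.convertScaleAbs(b,alpha=1.3),'miss.png',1)
o=ctrl.get_obs(); print(proj(S,[o['eef_pos'],o['eef_pos']-[0,0,.025]]),proj(S,[[.5045,.0228,.054]]),o['opening'],o['grasp_force'])
E
```

```text
[[298.81151936 209.2341161 ]
 [299.17170383 214.9759164 ]] [[298.94965843 206.96418703]] -0.0021404597961677814 0.0
```

View pics/miss.png

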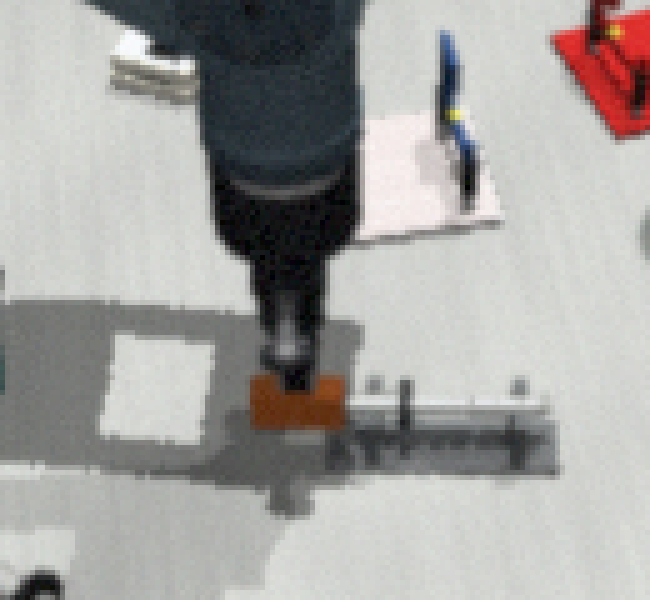

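The finger bottom, at crop (297,388), overlaps the handle's top face (back edge at row 377). I'll check with depth whether it's really above or behind the handle.

```bash
python3 - <<'E'
from m import *
S=load('side');T=load('top')
P=cloud(S)
for v in range(186,222,2): print(v,*[P[v,u].round(3).tolist() for u in (297,299,301)])
o=ctrl.get_obs(); print(o['eef_pos'],o['wrist_force'],o['opening'],o['joint_efforts'].round(2))
E
```

```text
186 [0.501, -0.014, 0.178] [0.506, -0.014, 0.178] [0.511, -0.014, 0.176]
188 [0.501, -0.013, 0.17] [0.505, -0.018, 0.174] [0.51, -0.017, 0.173]
190 [0.5, -0.015, 0.165] [0.505, -0.019, 0.168] [0.51, -0.017, 0.166]
192 [0.5, -0.019, 0.162] [0.505, -0.019, 0.161] [0.51, -0.017, 0.158]
194 [0.499, -0.022, 0.158] [0.505, -0.003, 0.135] [0.511, 0.003, 0.128]
196 [0.499, -0.026, 0.154] [0.504, -0.017, 0.144] [0.511, 0.005, 0.118]
198 [0.498, -0.03, 0.152] [0.503, -0.023, 0.143] [0.508, -0.024, 0.144]
200 [0.497, -0.036, 0.151] [0.502, -0.034, 0.149] [0.507, -0.034, 0.148]
202 [0.497, -0.039, 0.148] [0.502, -0.038, 0.145] [0.507, -0.04, 0.146]
204 [0.499, 0.009, 0.084] [0.504, 0.01, 0.082] [0.508, -0.01, 0.104]
206 [0.499, 0.008, 0.076] [0.504, 0.008, 0.075] [0.509, 0.006, 0.077]
208 [0.498, 0.01, 0.066] [0.504, 0.01, 0.065] [0.509, 0.009, 0.065]
210 [0.498, 0.013, 0.053] [0.504, 0.014, 0.051] [0.509, 0.016, 0.049]
212 [0.498, 0.016, 0.041] [0.503, 0.015, 0.042] [0.509, 0.013, 0.043]
214 [0.498, 0.018, 0.03] [0.503, 0.015, 0.034] [0.509, 0.015, 0.032]
216 [0.498, 0.033, 0.004] [0.504, 0.035, 0.0] [0.51, 0.037, -0.004]
218 [0.497, 0.029, -0.0] [0.503, 0.03, -0.003] [0.509, 0.03, -0.004]
220 [0.497, 0.023, -0.002] [0.502, 0.021, -0.001] [0.508, 0.022, -0.003]
[0.50370304 0.02220167 0.04516472] [-0.58661291 -0.4347026  -0.52132092] -0.0021404597961677814 [ -0.   -40.78 -27.39  -0.     0.     0.  ]
```

```bash
python3 - <<'E'
from m import *
S=load('side');T=load('top')
for z in (.219,.194,.24,.26,.28): print(z,(proj(S,[[.208,.536,z]])*1.25).round(1),(proj(T,[[.208,.536,z]])*1.25).round(1))
P=cloud(S)
for v in range(200,211): print(v,[ (P[v,u]*1000).round().astype(int).tolist() for u in (292,294,296,299,302,304,306)])
E
```

```text
0.219 [[237.2  79. ]] [[108.7 437.3]]
0.194 [[239.2  87.3]] [[116.6 433.1]]
0.24 [[235.5  71.9]] [[101.8 441.1]]
0.26 [[233.9  65. ]] [[ 94.8 444.9]]
0.28 [[232.2  58. ]] [[ 87.5 448.9]]
200 [[485, -30, 146], [490, -33, 149], [495, -34, 149], [502, -34, 149], [510, -33, 146], [524, 93, 0], [530, 91, 1]]
201 [[485, -32, 145], [490, -36, 149], [495, -39, 151], [502, -38, 149], [510, -35, 145], [524, 88, 1], [530, 91, -3]]
202 [[489, 91, -2], [490, -37, 146], [494, -39, 148], [502, -38, 145], [510, -35, 140], [523, 82, 3], [529, 81, 4]]
203 [[489, 87, -2], [490, -34, 139], [494, -39, 144], [502, -40, 144], [509, -35, 137], [523, 83, -2], [529, 80, 1]]
204 [[488, 84, -2], [491, -5, 101], [497, 16, 76], [504, 10, 82], [511, -9, 103], [523, 78, -1], [529, 80, -4]]
205 [[486, 35, 51], [492, 33, 52], [497, 17, 71], [504, 10, 77], [513, 17, 68], [519, 27, 55], [525, 29, 51]]
206 [[486, 31, 51], [491, 29, 53], [496, 18, 65], [504, 8, 75], [512, 13, 68], [519, 25, 54], [524, 22, 56]]
207 [[486, 24, 56], [491, 26, 52], [496, 16, 63], [504, 12, 67], [512, 10, 68], [518, 21, 54], [524, 22, 52]]
208 [[485, 23, 53], [491, 23, 51], [496, 18, 57], [504, 10, 65], [512, 14, 59], [518, 18, 53], [523, 15, 55]]
209 [[485, 18, 54], [490, 19, 53], [496, 19, 52], [504, 17, 52], [512, 16, 52], [517, 16, 52], [523, 15, 51]]
210 [[485, 16, 53], [490, 16, 52], [496, 18, 49], [504, 14, 51], [512, 14, 50], [517, 13, 51], [523, 12, 51]]
```

```bash
python3 - <<'E'
import cv2,numpy as np
a=cv2.imread('pics/side1.png')[0:120,180:280]; b=cv2.imread('pics/top1.png')[400:500,40:160]
a=cv2.resize(a,(400,480),interpolation=3); b=cv2.resize(b,(400,333),interpolation=3); b=cv2.copyMakeBorder(b,0,147,0,0,0)
cv2.imwrite('pics/init.png',cv2.convertScaleAbs(np.hstack([a,b]),alpha=2))
E
```

```text
(no output)
```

View pics/init.png

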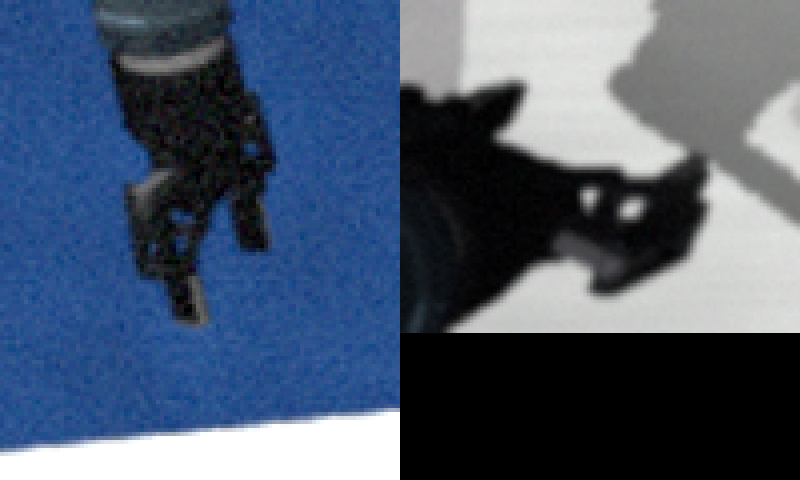

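In the initial frame the tips project to z≈0.242 (mid-crop (223,285)). That puts the fingertips about 37 mm higher than the reported TCP implies; x and y agree. I'll reopen and go lower, guarded by force.

Call:
servo_tool --series "-1 0 0 0 0 0 0;-1 0 0 0 0 0 0;-1 0 0 0 0 0 0;-1 0 0 0 0 0 0;-1 0 0 0 0 0 0;-1 0 0 0 0 0 0;-1 0 0 0.01 0 0 0;-1 0 0 0.018 0 0 0;-1 0 0 0.025 0 0 0;-1 0 0 0.025 0 0 0;-1 0 0 0.025 0 0 0"

```text
time_s: 4.22
eef_pos: [0.5028, 0.0224, 0.0192]
eef_rot: [-0.001, 0.07, 0.998, 0.0]
wrist_force: [-0.1, 0.0, -0.5]
opening: 1.005
grasp_force: 0.0
```

```bash
python3 - <<'E'
from m import *
S=snap('side'); o=ctrl.get_obs(); print(o['eef_pos'],o['wrist_force'],o['opening'])
P=cloud(S)
for v in range(196,236,2): print(v,[ (P[v,u]*1000).round().astype(int).tolist() for u in (288,294,298,301,304,310)])
E
```

```text
[0.50336177 0.02227707 0.01969819] [ 0.12937988 -0.0581108  -0.7857004 ] 1.00043648430287
196 [[479, 118, -4], [492, -15, 144], [502, -16, 143], [509, -17, 143], [518, -4, 128], [544, 105, 0]]
198 [[479, 106, 1], [491, -16, 137], [501, -25, 146], [509, -17, 136], [517, -11, 127], [543, 98, 0]]
200 [[478, 101, -3], [496, 99, -2], [500, -33, 147], [509, -6, 115], [517, -10, 118], [542, 93, -3]]
202 [[477, 92, 0], [490, -39, 149], [499, -41, 149], [507, -42, 149], [516, -13, 114], [541, 83, 0]]
204 [[477, 84, -1], [489, -43, 146], [499, -44, 145], [506, -44, 144], [516, -20, 114], [540, 76, -1]]
206 [[476, 79, -3], [488, -48, 144], [498, -47, 140], [506, -48, 141], [515, -22, 109], [539, 69, -1]]
208 [[475, 72, -4], [488, -47, 135], [498, -47, 133], [505, -51, 137], [518, 17, 55], [538, 61, -1]]
210 [[475, 59, 2], [488, -46, 126], [498, -47, 126], [505, -47, 124], [517, 14, 49], [534, 17, 43]]
212 [[474, 56, -2], [487, -47, 120], [497, -49, 120], [505, -50, 120], [517, 14, 41], [533, 13, 39]]
214 [[473, 47, -1], [487, -45, 110], [498, -38, 98], [504, -51, 114], [517, 13, 33], [535, 35, 
[... 255 characters left out ...]
-27, 60], [516, 18, 1], [533, 13, 4]]
222 [[471, 18, -1], [488, 16, 0], [496, -34, 61], [505, -28, 52], [515, 13, -1], [532, 5, 5]]
224 [[470, 11, -1], [487, 11, -4], [498, 7, -1], [506, 7, -2], [515, 4, 1], [531, 4, -3]]
226 [[470, 3, 0], [486, 2, -1], [497, 2, -4], [506, 2, -4], [514, -3, 1], [531, -2, -4]]
228 [[469, 0, -4], [486, -4, -3], [497, -7, -1], [505, -8, -1], [513, -6, -4], [529, -13, 1]]
230 [[468, -11, 1], [485, -10, -4], [496, -12, -3], [504, -14, -2], [512, -14, -3], [529, -19, 0]]
232 [[468, -16, -2], [484, -18, -2], [495, -21, 0], [503, -22, 0], [512, -22, -1], [528, -25, -1]]
234 [[467, -24, 0], [484, -26, 0], [494, -27, 0], [503, -26, -4], [511, -27, -4], [527, -30, -3]]
```

Call:
servo_tool --series "-1 -0.001 0 0.006 0 0 0;-1 -0.001 0 0.012 0 0 0;-1 -0.001 0 0.012 0 0 0;0.2 -0.001 0 0.012 0 0 0;0.4 -0.001 0 0.012 0 0 0;0.6 -0.001 0 0.012 0 0 0;0.7 -0.001 0 0.012 0 0 0;1 -0.001 0 0.012 0 0 0;1 -0.001 0 0.012 0 0 0;1 -0.001 0 0.012 0 0 0;1 -0.001 0 0.012 0 0 0;1 -0.001 0 0.012 0 0 0"

```text
time_s: 5.27
eef_pos: [0.5049, 0.022, 0.0084]
eef_rot: [0.0, 0.07, 0.998, -0.0]
wrist_force: [-0.6, -0.6, 2.7]
opening: 0.201
grasp_force: 61.7
```

```bash
python3 go.py .5045 .0228 .1 -8.1
```

```text
now [0.5049 0.022  0.0084] shift [ 0.0004  0.0007 -0.0916] turn [-0.    0.02  0.06] F [-0.57 -0.64  2.68] t 5.2667
```

Call:
servo_tool --series "1 0 0 -0.01 0 0 0;1 0 0 -0.03 0 0 0;1 0 0 -0.06 0 0 0;1 0 0 -0.09 0 0 0;1 0 0 -0.11 0 0 0;1 0 0 -0.11 0 0 0;1 0 0 -0.11 0 0 0"

```text
time_s: 5.85
eef_pos: [0.5055, 0.022, 0.1196]
eef_rot: [0.001, 0.07, 0.998, -0.0]
wrist_force: [-0.7, -0.2, -1.0]
opening: 0.198
grasp_force: 61.3
```

```bash
python3 go.py .398 -.2353 .118 3.5; python3 - <<'E'
from m import *
S=snap('side');T=snap('top')
o=ctrl.get_obs(); print(o['wrist_force'],o['torque'],o['opening'])
P=cloud(T); 
# spindle line in the top view: points with z>.1 and x>.53
m=(P[...,2]>.09)&(P[...,2]<.16)&(P[...,0]>.55)&(P[...,0]<.68)&(abs(P[...,1])<.06)
q=P[m]; print(len(q), q.max(0),q.min(0))
A=np.c_[q[:,0]-.57,np.ones(len(q))]; print('y fit',np.linalg.lstsq(A,q[:,1],rcond=None)[0],'z fit',np.linalg.lstsq(A,q[:,2],rcond=None)[0])
E
```

```text
now [0.5055 0.022  0.1196] shift [ 0.0705 -0.2698  0.0014] turn [ -0.03   0.17 -11.54] F [-0.68 -0.2  -1.04] t 5.85
[-0.92539455  0.70878133 -1.3204587 ] [ 0.03548651  0.05007127 -0.00191371] 0.20764172524222058
128 [0.64136304 0.01670181 0.15930512] [0.58462037 0.00097438 0.14784685]
y fit [-0.11841087  0.01278357] z fit [0.00593547 0.15433016]
```

Call:
servo_tool --series "1 0.01 -0.03 0 0 0 -2;1 0.02 -0.06 0 0 0 -4;1 0.03 -0.1 0 0 0 -6;1 0.04 -0.14 0 0 0 -8;1 0.05 -0.18 0 0 0 -10;1 0.06 -0.22 0 0 0 -11.5;1 0.07 -0.25 0 0 0 -11.5;1 0.07 -0.27 0 0 0 -11.5;1 0.07 -0.27 0 0 0 -11.5;1 0.07 -0.27 0 0 0 -11.5"

```text
time_s: 6.78
eef_pos: [0.3964, -0.2356, 0.1167]
eef_rot: [-0.001, -0.029, 1.0, 0.001]
wrist_force: [-0.5, 0.8, -1.4]
opening: 0.202
grasp_force: 61.3
```

```bash
python3 go.py .398 -.2353 .0044 3.5; python3 - <<'E'
from m import *
S=snap('side');T=snap('top')
a=cv2.resize(T['img'][135:235,400:470],None,fx=5.5,fy=5.5,interpolation=3);b=cv2.resize(S['img'][235:335,300:372],None,fx=5.5,fy=5.5,interpolation=3)
save(cv2.convertScaleAbs(np.hstack([a,b]),alpha=1.3),'cradle.png',1)
E
```

```text
now [ 0.3964 -0.2356  0.1167] shift [-1.800e-03 -1.000e-04  1.123e-01] turn [ 0.15 -0.11 -0.21] F [-0.49  0.76 -1.39] t 6.7833
```

View pics/cradle.png

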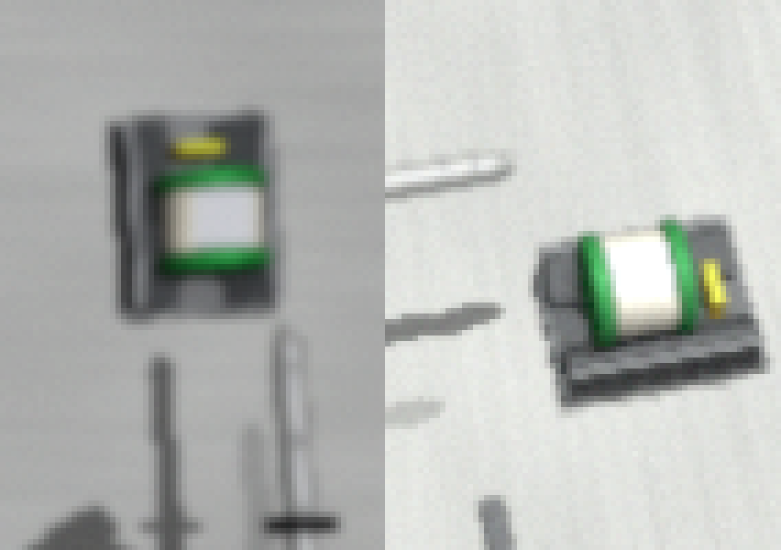

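The tip sits at top-crop (288,328), and the cartridge silhouette spans columns 157–270 there. At the different heights parallax blurs the comparison, so I'll lower the spindle to bore height first and measure the relative offset there.

Call:
servo_tool --series "1 0 0 0.03 0 0 0;1 0 0 0.06 0 0 0;1 0 0 0.085 0 0 0;1 0 0 0.1 0 0 0;1 0 0 0.107 0 0 0;1 0 0 0.112 0 0 0;1 0 0 0.112 0 0 0;1 0 0 0.112 0 0 0"

```text
time_s: 7.55
eef_pos: [0.3983, -0.2355, 0.0068]
eef_rot: [0.0, -0.031, 1.0, -0.0]
wrist_force: [0.1, -0.1, -1.1]
opening: 0.203
grasp_force: 61.4
```

```bash
cat > rel.py <<'E'
from m import *
from scipy.optimize import least_squares
S=snap('side');T=snap('top')
o=ctrl.get_obs(); print(o['eef_pos'].round(4),o['wrist_force'].round(2))
for n,c in(('top',T),('side',S)):
    P=cloud(c); hsv=cv2.cvtColor(c['img'],cv2.COLOR_RGB2HSV).astype(int)
    box=(P[...,0]>.54)&(P[...,0]<.65)&(P[...,1]>-.27)&(P[...,1]<-.17)
    g=box&(hsv[...,0]>40)&(hsv[...,0]<85)&(hsv[...,1]>90)&(P[...,2]>.035)&(P[...,2]<.07)
    q=P[g]
    f=lambda p:(np.hypot((q[:,1]-p[0]-np.tan(p[1])*(q[:,0]-.59))*np.cos(p[1]),q[:,2]-p[2])-.025)
    r=least_squares(f,[-.224,.06,.036],loss='soft_l1',f_scale=.002); print(n,'cart n',len(q),'y@.59, yaw, z',r.x[0].round(4),np.degrees(r.x[1]).round(2),r.x[2].round(4),'x range',np.percentile(q[:,0],[2,98]).round(4))
    f2=lambda p:(np.hypot((q[:,1]-p[0]-np.tan(np.radians(3.5))*(q[:,0]-.59)),q[:,2]-.036)-.025)
    print('   fixed yaw/z y@.59',least_squares(f2,[-.224],loss='soft_l1',f_scale=.002).x.round(4))
    m=(P[...,2]>.025)&(P[...,2]<.055)&(P[...,0]>.465)&(P[...,0]<.55)&(P[...,1]>-.25)&(P[...,1]<-.205)
    q=P[m]; A=np.c_[q[:,0]-.5,np.ones(len(q))]
    print('   rod n',len(q),'y slope deg,y@.5',np.degrees(np.linalg.lstsq(A,q[:,1],rcond=None)[0][0]).round(2),np.linalg.lstsq(A,q[:,1],rcond=None)[0][1].round(4),'z',np.linalg.lstsq(A,q[:,2],rcond=None)[0].round(4),'xmax',q[:,0].max().round(4))
a=cv2.resize(T['img'][155:225,420:470],None,fx=8,fy=8,interpolation=3);b=cv2.resize(S['img'][255:325,290:340],None,fx=8,fy=8,interpolation=3)
save(cv2.convertScaleAbs(np.hstack([a,b]),alpha=1.4),'pre.png',1)
E
python3 rel.py
```

```text
[ 0.3985 -0.2361  0.0073] [-0.01 -0.67 -2.15]
top cart n 113 y@.59, yaw, z -0.2278 4.85 0.0368 x range [0.5667 0.6097]
   fixed yaw/z y@.59 [-0.2277]
   rod n 140 y slope deg,y@.5 3.15 -0.2294 z [-0.0102  0.044 ] xmax 0.5348
side cart n 109 y@.59, yaw, z -0.2251 1.47 0.0352 x range [0.5686 0.6119]
   fixed yaw/z y@.59 [-0.2247]
   rod n 155 y slope deg,y@.5 4.07 -0.2305 z [-0.0037  0.0419] xmax 0.5381
```

View pics/pre.png

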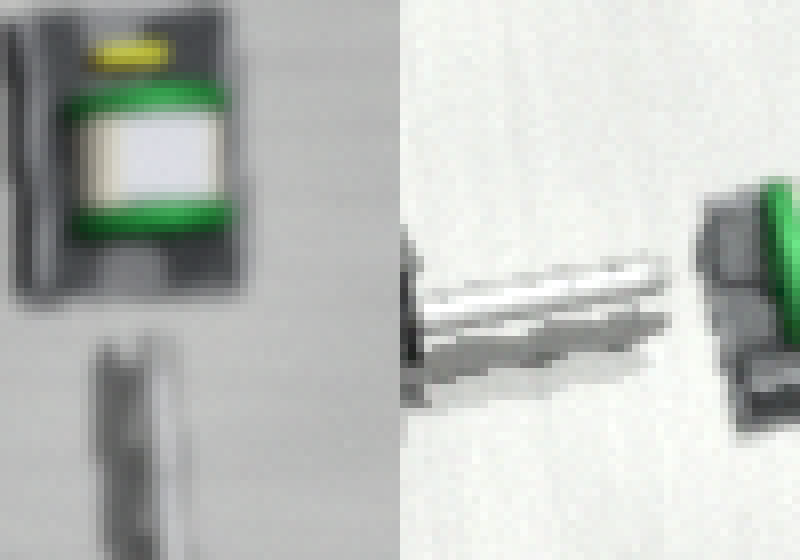

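The pre-insert top crop shows the rod tip near (163,340) and the near flange spanning columns 70–232, centre about 151, so they are aligned within 1–3 mm. I'll read raw profiles to settle it.

```bash
python3 - <<'E'
from m import *
T=load('top');S=load('side')
I=T['img'].astype(int)
print('cols',list(range(430,448)))
for v in (198,200,204,208,212,216,220): print(v,I[v,430:448].mean(1).round().astype(int).tolist())
print('green-red, cols',list(range(426,452)))
for v in (165,166,167,168,181,182,183,184): print(v,(I[v,426:452,1]-I[v,426:452,0]).tolist())
print('side rod columns')
J=S['img'].astype(int)
for u in (300,308,316,320,322,324): print(u,J[280:305,u].mean(1).round().astype(int).tolist())
o=ctrl.get_obs();p=o['eef_pos']; t=np.radians(3.5)
for d in (.07,.1,.14,.192):
  P=p+[d*np.cos(t),d*np.sin(t),.0305]; print(d,proj(T,[P]),proj(S,[P]))
E
```

```text
cols [430, 431, 432, 433, 434, 435, 436, 437, 438, 439, 440, 441, 442, 443, 444, 445, 446, 447]
198 [134, 127, 114, 103, 113, 125, 124, 113, 109, 117, 122, 123, 128, 135, 138, 138, 138, 138]
200 [131, 114, 92, 79, 84, 95, 98, 95, 103, 117, 123, 122, 127, 135, 138, 138, 137, 137]
204 [130, 109, 85, 73, 68, 67, 74, 85, 104, 127, 137, 131, 128, 135, 136, 137, 138, 136]
208 [130, 110, 85, 72, 71, 76, 85, 91, 98, 121, 138, 137, 130, 130, 134, 137, 137, 135]
212 [131, 117, 94, 77, 69, 67, 64, 67, 84, 110, 130, 135, 124, 122, 130, 134, 135, 135]
216 [137, 129, 111, 85, 72, 69, 66, 71, 84, 104, 127, 135, 127, 126, 133, 136, 137, 137]
220 [136, 129, 109, 84, 73, 69, 68, 79, 88, 101, 124, 139, 136, 131, 134, 135, 137, 136]
green-red, cols [426, 427, 428, 429, 430, 431, 432, 433, 434, 435, 436, 437, 438, 439, 440, 441, 442, 443, 444, 445, 446, 447, 448, 449, 450, 451]
165 [1, 2, 2, 4, 5, 8, 12, 17, 21, 25, 30, 35, 39, 46, 49, 50, 48, 47, 44, 38, 32, 20, 11, 4, 1, 0]
166 [0, 2, 5, 10, 17, 21, 29, 37, 43, 50, 58, 64, 69, 74, 75, 74, 73, 69, 66, 62, 53, 35, 18, 5, 1, 0]
167 [2, 4, 11, 22, 31, 39, 
[... 939 characters left out ...]
23, 99, 101, 96, 85, 144, 152, 153, 156, 176, 177]
320 [170, 170, 171, 172, 172, 172, 157, 154, 176, 171, 143, 111, 161, 167, 119, 102, 101, 132, 169, 160, 156, 171, 176, 172, 176]
322 [170, 168, 169, 171, 171, 171, 167, 152, 153, 145, 122, 132, 167, 165, 119, 105, 131, 170, 179, 181, 178, 178, 178, 177, 178]
324 [174, 172, 168, 172, 172, 173, 172, 172, 172, 163, 167, 173, 172, 174, 170, 172, 173, 176, 173, 173, 175, 175, 179, 177, 174]
0.07 [[440.75981875 223.87555808]] [[295.27553568 293.96155147]]
0.1 [[439.90374005 211.7643097 ]] [[307.66878336 291.81304305]]
0.14 [[438.77589028 195.68409014]] [[324.07991791 288.9376916 ]]
0.192 [[437.33221896 174.88931725]] [[345.19635364 285.18728906]]
```

Call:
servo_tool --series "1 0 -0.0014 0.0022 0 0 0;1 0 -0.0014 0.0022 0 0 0;1 0 -0.0014 0.0022 0 0 0;1 -0.005 -0.0014 0.0022 0 0 0;1 -0.01 -0.0014 0.0022 0 0 0;1 -0.015 -0.0014 0.0022 0 0 0;1 -0.02 -0.0014 0.0022 0 0 0;1 -0.02 -0.0014 0.0022 0 0 0;1 -0.02 -0.0014 0.0022 0 0 0"

```text
time_s: 8.4
eef_pos: [0.418, -0.2356, 0.0039]
eef_rot: [-0.0, -0.03, 1.0, -0.0]
wrist_force: [0.3, -0.1, -1.1]
opening: 0.201
grasp_force: 61.4
```

```bash
python3 go.py .4185 -.2363 .005 3.5
```

```text
now [ 0.418  -0.2356  0.0039] shift [-0.0004 -0.0007 -0.0011] turn [-0.   -0.   -0.01] F [ 0.28 -0.12 -1.12] t 8.4
```

Call:
servo_tool --series "1 0 -0.0007 -0.0005 0 0 0;1 -0.005 -0.0007 -0.0005 0 0 0;1 -0.01 -0.0007 -0.0005 0 0 0;1 -0.014 -0.0007 -0.0005 0 0 0;1 -0.018 -0.0007 -0.0005 0 0 0;1 -0.021 -0.0007 -0.0005 0 0 0;1 -0.024 -0.0007 -0.0005 0 0 0;1 -0.024 -0.0007 -0.0005 0 0 0;1 -0.024 -0.0007 -0.0005 0 0 0"

```text
time_s: 9.15
eef_pos: [0.4417, -0.2348, 0.0044]
eef_rot: [-0.0, -0.03, 1.0, 0.0]
wrist_force: [0.1, 0.0, -1.6]
opening: 0.202
grasp_force: 61.4
```

```bash
cat > st.py <<'E'
from m import *
T=snap('top')
o=ctrl.get_obs(); print('t',o['time_s'],'eef',o['eef_pos'].round(4),'F',o['wrist_force'].round(2),'M',o['torque'].round(3))
I=T['img'].astype(int); g=(I[...,1]-I[...,0])[150:200,420:460]; g=np.where(g>12,g,0); v,u=np.nonzero(g>12); w=g[v,u]
print('green centroid',(u*w).sum()/w.sum()+420,(v*w).sum()/w.sum()+150,'world z36',onplane(T,[((u*w).sum()/w.sum()+420,(v*w).sum()/w.sum()+150)],.05).round(4))
E
python3 st.py
```

```text
t 9.2 eef [ 0.4416 -0.2348  0.0044] F [ 0.32  0.09 -0.3 ] M [-0.059  0.096 -0.01 ]
green centroid 439.34279564106015 174.38947934884973 world z36 [[ 0.59  -0.226  0.05 ]]
```

Call:
servo_tool --series "1 -0.004 0 0 0 0 0;1 -0.008 0 0 0 0 0;1 -0.012 0 0 0 0 0;1 -0.016 0 0 0 0 0;1 -0.02 0 0 0 0 0;1 -0.024 0 0 0 0 0;1 -0.028 0 0 0 0 0;1 -0.032 0 0 0 0 0;1 -0.036 0 0 0 0 0;1 -0.036 0 0 0 0 0"

```text
time_s: 10.03
eef_pos: [0.4784, -0.2329, 0.0046]
eef_rot: [0.0, -0.03, 1.0, -0.0]
wrist_force: [0.3, 0.8, -0.6]
opening: 0.2
grasp_force: 61.3
```

```bash
python3 st.py; python3 go.py .4775 -.2327 .0044 3.5
```

```text
t 10.0833 eef [ 0.478  -0.2327  0.0045] F [ 0.58 -0.26 -1.13] M [-0.026  0.045 -0.061]
green centroid 439.28245892951776 174.29994700582935 world z36 [[ 0.5903 -0.2259  0.05  ]]
now [ 0.478  -0.2327  0.0045] shift [0.0005 0.0001 0.0001] turn [-0.01  0.01 -0.02] F [ 0.58 -0.26 -1.13] t 10.0833
```

Call:
servo_tool --series "1 -0.004 0 0 0 0 0;1 -0.008 0 0 0 0 0;1 -0.012 0 0 0 0 0;1 -0.016 0 0 0 0 0;1 -0.019 0 0 0 0 0;1 -0.022 0 0 0 0 0;1 -0.024 0 0 0 0 0;1 -0.026 0 0 0 0 0;1 -0.028 0 0 0 0 0;1 -0.029 0 0 0 0 0;1 -0.03 0 0 0 0 0"

```text
time_s: 11.0
eef_pos: [0.5074, -0.2309, 0.0044]
eef_rot: [-0.0, -0.03, 1.0, 0.0]
wrist_force: [-1.6, -0.4, 0.0]
opening: 0.203
grasp_force: 61.4
```

```bash
python3 st.py
```

```text
t 11.05 eef [ 0.5075 -0.2309  0.0045] F [-1.21 -0.25 -0.94] M [-0.02   0.194 -0.001]
green centroid 439.1599465954606 174.53578104138853 world z36 [[ 0.5897 -0.2256  0.05  ]]
```

Call:
servo_tool --series "1 -0.001 0 0 0 0 0;1 -0.002 0 0 0 0 0;1 -0.003 0 0 0 0 0;1 -0.003 0 0 0 0 0"

```text
time_s: 11.38
eef_pos: [0.5107, -0.2307, 0.0045]
eef_rot: [0.0, -0.03, 1.0, 0.0]
wrist_force: [-0.4, -0.5, -0.1]
opening: 0.202
grasp_force: 61.3
```

Call:
servo_tool --series "1 -0.001 0 0 0 0 0;1 -0.002 0 0 0 0 0;1 -0.002 0 0 0 0 0;1 -0.002 0 0 0 0 0"

```text
time_s: 11.72
eef_pos: [0.5127, -0.2306, 0.0045]
eef_rot: [0.0, -0.03, 1.0, -0.0]
wrist_force: [-0.4, 0.3, -1.6]
opening: 0.201
grasp_force: 61.3
```

```bash
python3 st.py
```

```text
t 11.7667 eef [ 0.5127 -0.2307  0.0046] F [ 0.45 -0.2  -1.02] M [ 0.071  0.039 -0.037]
green centroid 439.2689528314282 172.60859282617264 world z36 [[ 0.5944 -0.2259  0.05  ]]
```

Call:
servo_tool --series "1 -0.001 0 0 0 0 0;1 -0.002 0 0 0 0 0;1 -0.002 0 0 0 0 0;1 -0.002 0 0 0 0 0"

```text
time_s: 12.1
eef_pos: [0.5146, -0.2305, 0.0045]
eef_rot: [0.0, -0.03, 1.0, -0.0]
wrist_force: [-0.9, -0.1, -1.3]
opening: 0.205
grasp_force: 61.3
```

Call:
servo_tool --series "1 -0.001 0 0 0 0 0;1 -0.002 0 0 0 0 0;1 -0.002 0 0 0 0 0;1 -0.002 0 0 0 0 0"

```text
time_s: 12.43
eef_pos: [0.5167, -0.2304, 0.0045]
eef_rot: [0.0, -0.03, 1.0, -0.0]
wrist_force: [-0.3, 0.9, -0.7]
opening: 0.198
grasp_force: 61.3
```

```bash
python3 st.py
```

```text
t 12.4833 eef [ 0.5167 -0.2304  0.0045] F [-0.57  1.11 -1.01] M [ 0.004  0.126 -0.027]
green centroid 439.38472510373447 171.2900674273859 world z36 [[ 0.5977 -0.2262  0.05  ]]
```

Call:
servo_tool --series "1 -0.001 0 0 0 0 0;1 -0.002 0 0 0 0 0;1 -0.002 0 0 0 0 0;1 -0.002 0 0 0 0 0"

```text
time_s: 12.82
eef_pos: [0.5178, -0.2302, 0.0043]
eef_rot: [-0.001, -0.03, 1.0, 0.0]
wrist_force: [-5.8, -0.8, 0.6]
opening: 0.205
grasp_force: 61.7
```

```bash
python3 st.py
```

```text
t 12.8667 eef [ 0.5178 -0.2302  0.0043] F [-5.31 -0.51  1.51] M [-0.078  0.763 -0.006]
green centroid 439.4532522953576 171.0148713306608 world z36 [[ 0.5984 -0.2264  0.05  ]]
```

Call:
servo_tool --series "1 0 0 0 0 0 0;1 0 0 0 0 0 0;1 0 0 0 0 0 0;1 0.0008 0 0 0 0 0;1 0.0015 0 0 0 0 0;1 0.0015 0 0 0 0 0;1 0.0015 0 -0.002 0 0 0;1 0.0015 0 -0.004 0 0 0;1 0.0015 0 -0.007 0 0 0;1 0.0015 0 -0.01 0 0 0;1 0.0015 0 -0.013 0 0 0;1 0.0015 0 -0.013 0 0 0"

```text
time_s: 13.87
eef_pos: [0.5174, -0.2307, 0.0183]
eef_rot: [0.0, -0.03, 1.0, -0.0]
wrist_force: [-1.5, 0.2, -2.6]
opening: 0.2
grasp_force: 61.1
```

```bash
python3 st.py
```

```text
t 13.9167 eef [ 0.5173 -0.2306  0.018 ] F [ 0.2   0.02 -2.21] M [-0.029  0.164  0.007]
green centroid 440.221949327818 169.90860910031023 world z36 [[ 0.6012 -0.2283  0.05  ]]
```

Call:
servo_tool --series "1 0 0 -0.004 0 0 0;1 0 0 -0.01 0 0 0;1 0 0 -0.02 0 0 0;1 0 0 -0.032 0 0 0;1 0 0 -0.046 0 0 0;1 0 0 -0.062 0 0 0;1 0 0 -0.078 0 0 0;1 0 0 -0.09 0 0 0;1 0 0 -0.1 0 0 0;1 0 0 -0.106 0 0 0;1 0 0 -0.11 0 0 0;1 0 0 -0.11 0 0 0"

```text
time_s: 14.92
eef_pos: [0.5173, -0.2306, 0.1283]
eef_rot: [0.0, -0.03, 1.0, -0.0]
wrist_force: [0.2, 0.0, -1.6]
opening: 0.201
grasp_force: 61.1
```

```bash
python3 - <<'E'
from m import *
T=snap('top');S=snap('side');o=ctrl.get_obs();print(o['eef_pos'].round(4),o['wrist_force'].round(2))
for c in(T,S):
    P=cloud(c);hsv=cv2.cvtColor(c['img'],cv2.COLOR_RGB2HSV).astype(int)
    g=(hsv[...,0]>40)&(hsv[...,0]<85)&(hsv[...,1]>90)&(P[...,2]>.1)&(P[...,2]<.25)&(P[...,0]>.5)&(P[...,0]<.7)&(P[...,1]<-.15); q=P[g]
    print(len(q),q.mean(0).round(4),np.percentile(q,[3,97],axis=0).round(4))
# dock: cloud of blue parts by side & top
for n,c in(('T',T),('S',S)):
    P=cloud(c);hsv=cv2.cvtColor(c['img'],cv2.COLOR_RGB2HSV).astype(int)
    b=(hsv[...,0]>100)&(hsv[...,0]<130)&(hsv[...,1]>120)&(P[...,0]>.5)&(P[...,0]<.68)&(P[...,1]>.15)&(P[...,1]<.3)&(P[...,2]>.02)
    for nm,lo,hi in(('near',.5,.58),('far',.59,.68)):
        q=P[b&(P[...,0]>lo)&(P[...,0]<hi)]; k=q[:,2]>.075
        print(n,nm,len(q),'zmax',np.percentile(q[:,2],[5,50,98]).round(3),'x',np.median(q[:,0]).round(4),'y',np.percentile(q[:,1],[3,97]).round(4),'upper: n',k.sum(),'x',np.median(q[k,0]).round(4) if k.any() else '','y',np.percentile(q[k,1],[5,95]).round(4) if k.any() else '')
E
python3 go.py .5 .2 .13 3.5
```

```text
[ 0.5167 -0.2301  0.1269] [ 0.76  0.6  -2.54]
143 [ 0.5942 -0.2203  0.1773] [[ 0.577  -0.2415  0.1631]
 [ 0.62   -0.2031  0.1847]]
142 [ 0.5937 -0.2345  0.1735] [[ 0.5775 -0.2499  0.153 ]
 [ 0.6207 -0.2121  0.1825]]
T near 43 zmax [0.048 0.087 0.094] x 0.5418 y [0.1825 0.2503] upper: n 27 x 0.5396 y [0.2278 0.2502]
T far 57 zmax [0.049 0.076 0.093] x 0.6209 y [0.1898 0.2556] upper: n 32 x 0.6201 y [0.2335 0.2559]
now [ 0.5167 -0.2301  0.1269] shift [-0.0093  0.4303 -0.0028] turn [ 0.04 -0.05 -0.05] F [ 0.76  0.6  -2.54] t 15.0167Traceback (most recent call last):
  File "<stdin>", line 13, in <module>
    return _quantile_unchecked(
        a, q, axis, out, overwrite_input, method, keepdims, weights)
    return _ureduce(a,
                    func=_quantile_ureduce_func,
    ...<5 lines>...
                    overwrite_input=overwrite_input,
                    method=method)
    r = func(a, **kwargs)
    result = _quantile(arr,
                       quantiles=q,
    ...<2 lines>...
                       out=out,
                       weights=wgt)
    slices_having_nans = np.isnan(arr[-1, ...])
                                  ~~~^^^^^^^^^
IndexError: index -1 is out of bounds for axis 0 with size 0
```

```bash
python3 go.py .5017 .2065 .127 3.5
```

```text
now [ 0.5167 -0.2301  0.1269] shift [-1.140e-02  4.367e-01  2.000e-04] turn [ 0.04 -0.05 -0.05] F [ 0.76  0.6  -2.54] t 15.0167
```

Call:
servo_tool --series "1 0 0.008 0 0 0 0;1 -0.001 0.022 0 0 0 0;1 -0.001 0.042 0 0 0 0;1 -0.002 0.066 0 0 0 0;1 -0.003 0.092 0 0 0 0;1 -0.003 0.12 0 0 0 0;1 -0.004 0.148 0 0 0 0;1 -0.005 0.176 0 0 0 0;1 -0.006 0.204 0 0 0 0;1 -0.007 0.232 0 0 0 0;1 -0.007 0.26 0 0 0 0;1 -0.008 0.288 0 0 0 0"

```text
time_s: 16.02
eef_pos: [0.5062, 0.0602, 0.1269]
eef_rot: [-0.001, -0.03, 1.0, 0.0]
wrist_force: [0.9, -0.6, -2.4]
opening: 0.203
grasp_force: 61.1
```

Call:
servo_tool --series "1 -0.001 0.028 0 0 0 0;1 -0.002 0.056 0 0 0 0;1 -0.002 0.082 0 0 0 0;1 -0.003 0.104 0 0 0 0;1 -0.003 0.122 0 0 0 0;1 -0.003 0.136 0 0 0 0;1 -0.003 0.145 0 0 0 0;1 -0.003 0.149 0 0 0 0;1 -0.003 0.149 0 0 0 0;1 -0.003 0.149 0 0 0 0"

```text
time_s: 16.85
eef_pos: [0.5013, 0.2063, 0.1272]
eef_rot: [-0.0, -0.03, 1.0, -0.0]
wrist_force: [0.5, 0.5, -1.9]
opening: 0.204
grasp_force: 61.1
```

```bash
python3 go.py .5017 .2065 .06 3.5; python3 - <<'E'
from m import *
T=snap('top');S=snap('side')
a=cv2.resize(T['img'][130:220,215:295],None,fx=5,fy=5,interpolation=3);b=cv2.resize(S['img'][110:200,275:355],None,fx=5,fy=5,interpolation=3)
save(cv2.convertScaleAbs(np.hstack([a,b]),alpha=1.4),'dock.png',1)
for c in(T,S):
    P=cloud(c);hsv=cv2.cvtColor(c['img'],cv2.COLOR_RGB2HSV).astype(int)
    g=(hsv[...,0]>40)&(hsv[...,0]<85)&(hsv[...,1]>90)&(P[...,2]>.1)&(P[...,2]<.25)&(P[...,0]>.5)&(P[...,0]<.7)&(P[...,1]>.1); q=P[g]
    print(len(q),q.mean(0).round(4),np.percentile(q,[3,97],axis=0).round(4))
    y=blob(c,22,34,(215,110,355,220))
    y=[p for p in y if .18<P[p[1],p[0],1]<.27 and P[p[1],p[0],2]<.08]; print([(p.tolist(),P[p[1],p[0]].round(3).tolist()) for p in y][:14])
E
```

```text
now [0.5013 0.2063 0.1272] shift [-0.0004  0.0002  0.0672] turn [-0.02 -0.03 -0.03] F [ 0.51  0.47 -1.91] t 16.85
59 [0.6032 0.2109 0.1778] [[0.5994 0.1915 0.1696]
 [0.6065 0.2318 0.1839]]
[]
88 [0.5755 0.196  0.1705] [[0.503  0.1635 0.1498]
 [0.6059 0.2221 0.195 ]]
[([329, 152], [0.621, 0.244, 0.04]), ([330, 152], [0.622, 0.231, 0.051]), ([330, 153], [0.621, 0.228, 0.05]), ([304, 156], [0.541, 0.227, 0.049]), ([305, 156], [0.544, 0.223, 0.052]), ([304, 157], [0.54, 0.223, 0.049])]
```

View pics/dock.png

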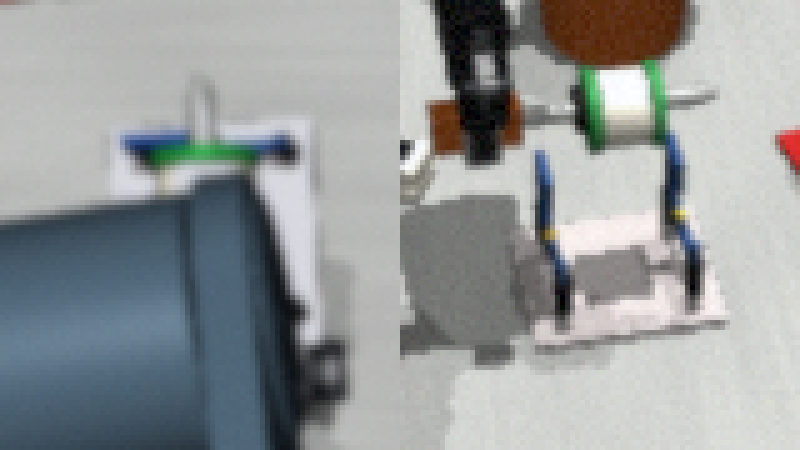

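Side crop: near cheek at (548,235), far at (680,215), with the cartridge still on the collar and between the cheeks; the handle stays outside the near cheek. Down into the entries.

Call:
servo_tool --series "1 0 0 0.008 0 0 0;1 0 0 0.02 0 0 0;1 0 0 0.035 0 0 0;1 0 0 0.05 0 0 0;1 0 0 0.064 0 0 0;1 0 0 0.076 0 0 0;1 0 0 0.084 0 0 0;1 0 0 0.088 0 0 0;1 0 0 0.09 0 0 0;1 0 0 0.09 0 0 0"

```text
time_s: 17.78
eef_pos: [0.5017, 0.2064, 0.0373]
eef_rot: [-0.0, -0.03, 1.0, -0.0]
wrist_force: [-0.1, -0.2, -2.6]
opening: 0.198
grasp_force: 61.1
```

```bash
python3 go.py .5017 .2065 .035 3.5
```

```text
now [0.5017 0.2064 0.0373] shift [-0.      0.0001  0.0023] turn [-0.   -0.01 -0.05] F [-0.14 -0.2  -2.58] t 17.7833
```

Call:
servo_tool --series "1 0 0 0.002 0 0 0;1 0 0 0.004 0 0 0;1 0 0 0.006 0 0 0;1 0 0 0.007 0 0 0;1 0 0 0.007 0 0 0"

```text
time_s: 18.2
eef_pos: [0.5016, 0.2065, 0.0304]
eef_rot: [-0.0, -0.03, 1.0, -0.0]
wrist_force: [-0.0, -0.1, -2.6]
opening: 0.203
grasp_force: 61.1
```

Call:
servo_tool --series "1 0 0 0.001 0 0 0;1 0 0 0.002 0 0 0;1 0 0 0.003 0 0 0;1 0 0 0.003 0 0 0"

```text
time_s: 18.53
eef_pos: [0.5015, 0.2065, 0.0273]
eef_rot: [-0.0, -0.03, 1.0, -0.0]
wrist_force: [-0.1, 0.3, -2.5]
opening: 0.202
grasp_force: 61.1
```

Call:
servo_tool --series "1 0 0 0.0005 0 0 0;1 0 0 0.001 0 0 0;1 0 0 0.0015 0 0 0;1 0 0 0.0015 0 0 0"

```text
time_s: 18.87
eef_pos: [0.5016, 0.2065, 0.0259]
eef_rot: [-0.0, -0.03, 1.0, -0.0]
wrist_force: [0.5, -0.5, -1.8]
opening: 0.205
grasp_force: 61.1
```

Call:
servo_tool --series "1 0 0 0.0005 0 0 0;1 0 0 0.001 0 0 0;1 0 0 0.001 0 0 0;1 0 0 0.001 0 0 0"

```text
time_s: 19.2
eef_pos: [0.5016, 0.2065, 0.0249]
eef_rot: [-0.0, -0.03, 1.0, -0.0]
wrist_force: [-0.5, 0.3, -1.9]
opening: 0.197
grasp_force: 61.1
```

Call:
servo_tool --series "1 0 0 0.0005 0 0 0;1 0 0 0.001 0 0 0;1 0 0 0.001 0 0 0;1 0 0 0.001 0 0 0"

```text
time_s: 19.53
eef_pos: [0.5018, 0.2065, 0.0241]
eef_rot: [0.0, -0.03, 1.0, 0.0]
wrist_force: [-0.6, -0.1, -1.1]
opening: 0.202
grasp_force: 61.2
```

```bash
python3 -c "
from bench import ctrl
o=ctrl.get_obs();print(o['eef_pos'],o['wrist_force'],o['torque'])"
```

```text
[0.50178494 0.20650426 0.02409638] [-0.56841112 -0.11586143 -1.11843671] [-0.03541984  0.11276698 -0.02444175]
```

Call:
servo_tool --series "1 0 0 0.0005 0 0 0;1 0 0 0.001 0 0 0;1 0 0 0.001 0 0 0;1 0 0 0.001 0 0 0"

```text
time_s: 19.87
eef_pos: [0.5018, 0.2065, 0.0236]
eef_rot: [0.0, -0.03, 1.0, -0.0]
wrist_force: [-3.4, -0.5, 4.5]
opening: 0.202
grasp_force: 62.2
```

```bash
python3 -c "
from bench import ctrl
o=ctrl.get_obs();print(o['eef_pos'],o['wrist_force'],o['torque'])"
```

```text
[0.50183635 0.2065392  0.02362208] [-3.38198593 -0.48537488  4.54436533] [-0.15471385  0.31082927 -0.02213862]
```

Contact was felt at eef z≈0.024. Now I'll raise 4.4 mm above it, which clears the ridge at +3 and stays under the lip at +6, and slide sideways.

Call:
servo_tool --series "1 0 0 -0.002 0 0 0;1 0 0 -0.004 0 0 0;1 0 0 -0.0055 0 0 0;1 0 0 -0.0055 0 0 0;1 0 0 -0.0055 0 0 0"

```text
time_s: 20.28
eef_pos: [0.5017, 0.2065, 0.0285]
eef_rot: [0.0, -0.03, 1.0, -0.0]
wrist_force: [0.0, -0.0, -1.7]
opening: 0.201
grasp_force: 61.1
```

```bash
python3 -c "
from bench import ctrl
o=ctrl.get_obs();print(o['eef_pos'],o['wrist_force'],o['torque'])"
```

```text
[0.50169322 0.20646927 0.02848704] [ 0.00999443 -0.03953611 -1.70117861] [0.0123823  0.16786371 0.02213159]
```

Call:
servo_tool --series "1 0 0.002 0 0 0 0;1 0 0.004 0 0 0 0;1 0 0.006 0 0 0 0;1 0 0.008 0 0 0 0;1 0 0.01 0 0 0 0;1 0 0.012 0 0 0 0;1 0 0.012 0 0 0 0"

```text
time_s: 20.87
eef_pos: [0.5009, 0.2189, 0.0285]
eef_rot: [-0.0, -0.03, 1.0, 0.0]
wrist_force: [-0.5, -0.1, -2.3]
opening: 0.199
grasp_force: 61.1
```

Call:
servo_tool --series "1 0 0.001 0 0 0 0;1 0 0.002 0 0 0 0;1 0 0.003 0 0 0 0;1 0 0.003 0 0 0 0"

```text
time_s: 21.2
eef_pos: [0.5008, 0.2216, 0.0285]
eef_rot: [0.0, -0.03, 1.0, 0.0]
wrist_force: [-0.1, 0.2, -2.2]
opening: 0.203
grasp_force: 61.1
```

Call:
servo_tool --series "1 0 0.001 0 0 0 0;1 0 0.002 0 0 0 0;1 0 0.003 0 0 0 0;1 0 0.004 0 0 0 0;1 0 0.005 0 0 0 0;1 0 0.005 0 0 0 0"

```text
time_s: 21.7
eef_pos: [0.5005, 0.2266, 0.0285]
eef_rot: [0.0, -0.03, 1.0, 0.0]
wrist_force: [0.4, 0.2, -1.4]
opening: 0.201
grasp_force: 61.1
```

Call:
servo_tool --series "1 0 0.001 0 0 0 0;1 0 0.002 0 0 0 0;1 0 0.003 0 0 0 0;1 0 0.003 0 0 0 0"

```text
time_s: 22.03
eef_pos: [0.5003, 0.2296, 0.0285]
eef_rot: [-0.0, -0.03, 1.0, 0.0]
wrist_force: [0.2, 0.4, -3.1]
opening: 0.2
grasp_force: 61.1
```

Call:
servo_tool --series "1 0 0.001 0 0 0 0;1 0 0.002 0 0 0 0;1 0 0.003 0 0 0 0;1 0 0.004 0 0 0 0;1 0 0.004 0 0 0 0;1 0 0.004 0 0 0 0"

```text
time_s: 22.53
eef_pos: [0.5, 0.2335, 0.0285]
eef_rot: [0.0, -0.03, 1.0, -0.0]
wrist_force: [0.0, 0.7, -2.3]
opening: 0.202
grasp_force: 61.1
```

```bash
python3 -c "
from bench import ctrl
o=ctrl.get_obs();print(o['eef_pos'],o['wrist_force'],o['torque'])"
```

```text
[0.50003265 0.23353179 0.02849151] [ 0.02535243  0.73335223 -2.33095456] [ 0.00377513  0.13277582 -0.0102797 ]
```

Free of contact. Lowering into the pockets.

Call:
servo_tool --series "1 0 0 0.001 0 0 0;1 0 0 0.002 0 0 0;1 0 0 0.003 0 0 0;1 0 0 0.0035 0 0 0;1 0 0 0.0035 0 0 0"

```text
time_s: 22.95
eef_pos: [0.4999, 0.2334, 0.0248]
eef_rot: [-0.0, -0.03, 1.0, -0.0]
wrist_force: [0.7, 0.5, -2.6]
opening: 0.203
grasp_force: 61.1
```

Call:
servo_tool --series "1 0 0 0.0005 0 0 0;1 0 0 0.001 0 0 0;1 0 0 0.001 0 0 0;1 0 0 0.001 0 0 0"

```text
time_s: 23.28
eef_pos: [0.5001, 0.2334, 0.0241]
eef_rot: [0.0, -0.03, 1.0, 0.0]
wrist_force: [-0.2, -0.5, -1.3]
opening: 0.205
grasp_force: 61.2
```

```bash
python3 -c "
from bench import ctrl
o=ctrl.get_obs();print(o['eef_pos'],o['wrist_force'],o['torque'])"
```

```text
[0.5001439  0.23344949 0.02409934] [-0.15765601 -0.47220088 -1.31090886] [-0.01431638  0.09334931  0.01566274]
```

Call:
servo_tool --series "1 0 0 0.0004 0 0 0;1 0 0 0.0004 0 0 0;0.5 0 0 0.0004 0 0 0;0.3 0 0 0.0004 0 0 0;0.1 0 0 0.0004 0 0 0;0 0 0 0.0004 0 0 0;-0.2 0 0 0.0004 0 0 0;-0.2 0 0 0.0004 0 0 0;-0.2 0 0 0.0004 0 0 0"

```text
time_s: 24.03
eef_pos: [0.5001, 0.2335, 0.0236]
eef_rot: [0.0, -0.03, 1.0, 0.0]
wrist_force: [0.2, -0.5, -0.2]
opening: 0.599
grasp_force: 0.0
```

```bash
python3 - <<'E'
from m import *
S=snap('side');T=snap('top')
o=ctrl.get_obs();print(o['eef_pos'],o['wrist_force'],o['opening'])
a=cv2.resize(T['img'][130:220,215:295],None,fx=5,fy=5,interpolation=3);b=cv2.resize(S['img'][110:200,275:355],None,fx=5,fy=5,interpolation=3)
save(cv2.convertScaleAbs(np.hstack([a,b]),alpha=1.4),'rel.png',1)
E
```

```text
[0.50007165 0.23344961 0.02360939] [-0.11612608 -0.32996961 -0.09816302] 0.5987403573260547
```

View pics/rel.png

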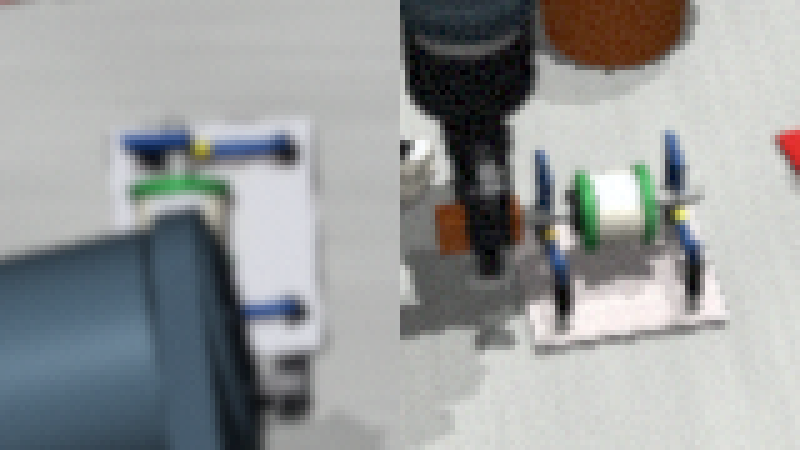

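The rod sits left of the yellow ridge under the lips, in both pockets, and the spindle is released. Retreating upward.

Call:
servo_tool --series "-0.2 0 0 -0.005 0 0 0;-0.2 0 0 -0.015 0 0 0;-0.2 0 0 -0.03 0 0 0;-0.2 0 0 -0.05 0 0 0;-0.2 0 0 -0.08 0 0 0;-0.2 0 0 -0.11 0 0 0;-0.2 0 0 -0.14 0 0 0;-0.2 0 0 -0.15 0 0 0;-0.2 0 0 -0.15 0 0 0;-0.2 0 0 -0.15 0 0 0"

```text
time_s: 24.97
eef_pos: [0.5002, 0.2335, 0.174]
eef_rot: [0.001, -0.03, 1.0, 0.0]
wrist_force: [-0.2, -0.2, -1.4]
opening: 0.599
grasp_force: 0.0
```

```bash
python3 - <<'E'
from m import *
S=snap('side');T=snap('top'); print(ctrl.get_obs()['eef_pos'])
for c in(T,S):
    P=cloud(c);hsv=cv2.cvtColor(c['img'],cv2.COLOR_RGB2HSV).astype(int)
    B=(P[...,0]>.44)&(P[...,0]<.67)&(P[...,1]>.17)&(P[...,1]<.29)&(P[...,2]>.03)&(P[...,2]<.12)
    for n,lo,hi in(('green',40,85),('orange',2,16)):
        q=P[B&(hsv[...,0]>=lo)&(hsv[...,0]<=hi)&(hsv[...,1]>100)]
        if len(q): print(n,len(q),q.mean(0).round(4),np.percentile(q,[3,97],axis=0).round(3).tolist())
    q=P[B&(P[...,0]>.63)&(P[...,2]>.045)]
    if len(q): print('tip',len(q),np.median(q,0).round(4))
E
```

```text
[0.49880966 0.23314895 0.17185119]
green 62 [0.5815 0.2291 0.0738] [[0.561, 0.217, 0.063], [0.604, 0.247, 0.081]]
orange 10 [0.4855 0.2239 0.0611] [[0.479, 0.223, 0.054], [0.491, 0.225, 0.071]]
tip 13 [0.633  0.2407 0.0595]
green 63 [0.5791 0.2261 0.0658] [[0.562, 0.213, 0.047], [0.604, 0.247, 0.078]]
orange 161 [0.4999 0.227  0.0605] [[0.476, 0.221, 0.045], [0.523, 0.241, 0.07]]
tip 13 [0.632  0.2376 0.0565]
```

```bash
python3 -c "
from bench import ctrl
print(ctrl.hand_in())"
```

```text
the job is handed in; nothing more can be done
None
```

The cartridge was pressed home on the spindle at about 5 N, and the loaded spindle now hangs level in both dock pockets with the gripper clear. I handed the job in at about 25 s; the hand-in gave no verdict.

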